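# Close the stone-parcel case

### The job

Close the stone-parcel case on the jeweller's bench: push its standing blue flap over so that it folds down across the open mouth, and press it down near its crease so that the tongue slides in beneath the black retaining lip and the flap stays shut and flat when you let go. Push and press the flap on its smooth outer side only, without gripping it or touching its felt lining; nothing is to be picked up, the case stays flat on the bench where it lies, and the other things are left undisturbed.

Things in the scene. Friction and masses are not known exactly. Their poses are not given: they have to be found in the camera images.
- case: Loose light-grey moulded case, 0.75 kg, lying flat: 160 (x) x 180 (y) mm, rim 42 mm high. Origin: centre of the underside, z up. Open mouth from x = -65 to +16 mm (stone papers inside, below the rim), then a fixed flat deck at rim height to x = +80. A blue flap is hinged along its -x side, which faces the robot at yaw 0; a black lip bridges the deck (see lip_edge).
- flap_hinge (a point): Middle of the flap's hinge line, fixed on the case at x = -65, y = 0, z = 43.75 mm in its frame. The hinge runs along the case's y.
- flap (a joint): Angle of the blue panel about its hinge, rad: 0 = closed, flat along the case's +x, 0.5 mm above the rim (hard stop); pi/2 = upright; starts at 1.7 to 2.1, leaning back from the mouth. Panel 85 mm from hinge to crease, 150 mm wide, 2.5 mm thick. The hinge springs it weakly open (0.08 N m near 0), so an untucked flap lifts again when let go.
- tongue (a joint): Bend of the blue tongue about the crease, rad: 0 = in line with the panel (hard stop), growing as the tip turns to the mouth side (down, when closed). Starts at 1.3 to 1.55. The crease is stiff (0.05 N m) and stays as bent. Tongue 40 mm long from crease to tip, 95 mm wide (80 at the tip), 2.5 mm thick.
- flap_crease (a point): Middle of the crease between panel and tongue, mid-thickness, 85 mm from the hinge; x = +20, z = 43.75 mm in the case's frame when closed. With the tongue bent as at the start, the folded flap lands its tip on the deck before the lip, the crease some 30 mm up; pressing the crease down to rim height (3 to 5 N) straightens both and drives the tip forward beneath the lip.
- tongue_tip (a point): Middle of the tongue's free edge, mid-thickness, 40 mm from the crease; x = +60, z = 43.75 mm in the case's frame when closed and tucked, 13 mm in beneath the lip. Let go, the tucked flap springs up some 0.06 rad until the tongue bears on the lip's underside, and stays there. A half-tucked one may spring out. The tongue slides easily on the deck.
- lip_edge (a point): Middle of the black lip's leading edge (underside), on the case at x = +47, y = 0, z = 52 mm in its frame. The lip is a strap 142 mm long (y), x = +47 to +67 mm, 2.5 mm thick, its underside 7.5 mm above the deck (10 mm at the raised leading edge), on feet at y = +-65 mm.
- puck: Bystander: loose dark-grey setting disc with small stones on it, 84 mm across, 22 mm high. Origin: centre of its underside.
- ring_cone: Bystander: loose small wooden cone with a gold ring on it, base 44 mm across, 71 mm high. Origin: centre of its underside.
- loupe: Bystander: loose folding loupe lying flat, 66 x 32 mm, 15 mm high. Origin: under the centre of its lens.
- tweezers: Bystander: steel tweezers lying flat, 143 mm long along their x, 14 mm wide, 8 mm high. Origin: about their middle, on the bench.
- hammer: Bystander: small hammer with a wooden handle lying along its x, 220 mm long, 26 mm high. Origin: middle of its length, on the bench.
- bur_block: Bystander: loose dark wooden block with burs standing in it, 70 x 110 mm, 62 mm high with the burs. Origin: centre of its underside.
- ring_clamp: Bystander: wooden ring clamp lying along its x, 160 mm long, 30 mm thick. Origin: about its middle, on the bench.
- lining: Dark felt pad on the flap's inner (mouth) side, 66 mm by 130 mm, 4 mm thick, from 8 to 74 mm from the hinge; it turns with the flap and is not to be touched. Origin: middle of the pad's face that is stuck to the panel.
Mind the look-alikes: they are no part of the job. What is shaped like the case but pink is not meant.

How it is judged:
By the outcome, as a careful person would: the job done as asked, in the order asked, and still so for the second after the job is handed in, with the robot touching nothing.
It also fails if it takes over 40 s, if anything falls off the work surface, if the arm or the gripper's body presses on something with over 40 N, if the wrist force passes 120 N, or if a joint passes its speed limit or range.

### The arm

A 7-joint arm with a two-finger parallel gripper is mounted at the origin on the work surface. World frame = base frame: x ahead of the robot, y to its left, z up, the work surface at z = 0. Lengths are in m, angles in rad, forces in N, time in s.
With the tool pointing down it reaches from about 0.375 to 0.925 m from the base axis. Payload 3.1 kg.
Tool frame: the origin (TCP) lies between the finger pads; the fingertips stand ahead of it and the grasp point (between the pads) lies 2 mm behind it (r.nose_length is the z of the fingertips in the tool frame, in m); z points along the fingers, y is the line along which they close (so a half turn about z gives the same grasp; the last joint's range is limited). The gripper opens to 85 mm and grips with 20 to 120 N. Pads are 22 mm wide; open, the fingers measure 114 mm over their backs; the gripper's body (76 mm by 85 mm) begins 54 mm behind the grasp point. The pads swing forward as they close: fully open they stand 13 mm farther back than shut.
Start: joints at [-1.244, 0.383, 0.044, 1.598, -0.018, 1.161, -0.05], TCP at [0.268, 0.592, 0.248] pointing down, gripper open.
Joint ranges: [-2.61, 2.61], [-0.41, 2.15], [-1.48, 1.57], [0, 2.5], [-1.57, 4.71], [0.05, 1.97], [-2.85, 2.85]. Speed limits (rad/s): [2.79, 2.79, 3.14, 3.14, 3.14, 3.14, 3.14].

### API

Orientations are given as [roll, pitch, yaw] about the fixed x, y, z axes, in that order (R = Rz(yaw) Ry(pitch) Rx(roll)).
In Python, from rig import r gives the robot as it stands.
- The arm moves only by the tool jog_arm, never from a script. Its argument "rows" is a list of rows, each a list of 7 numbers: the shift along the tool's x, y, z in m, then the turn, a rotation vector about the tool's x, y, z in rad, then the opening, from 0 (shut) to 1 (fully open). A call has 1 to 20 rows; each row shifts and turns the commanded pose from where the row before left it, along the tool's axes as they then stand; what a row does not reach is not made up. A row lasts 1/12 s, in which the tool goes at most 41.7 mm and 7.16 degrees, less where a joint would pass 70% of its speed; a pose out of reach is approached as far as the arm can. A call is refused whole if a number of a shift passes 0.0417 or a number of a turn 0.125, either way. A call with a gripper value outside its range is refused whole. The fingers move at their own pace and stop on an object; the grip force is fixed at half the most. Time passes only in rows, so rows that do not move let the fingers close. It gives the time, the measured TCP pose, the force, the opening and the grip force at its end, in the units of the state.
- r.get_state(): the state, without advancing time (a new reading comes with each control period).
- r.camera(name): name is "scene" or "top" or "wrist"; returns (picture, depth): 400x640x3 uint8, red, green, blue; 400x640 float32, m along the optical axis (not along the pixel's ray), 0 where there is no reading.
- r.camera_params(name): a dict with "fx", "fy", "cx", "cy" (pixels), "distortion" ([k1, k2, p1, p2, k3] as OpenCV has them; the pictures are not rectified), "rvec" (rotation vector, rad) and "tvec" (3), from world to camera coordinates, as OpenCV has them. Camera axes: x right, y down, z forward; pixel columns grow to the right and rows downward; lengths in m; the calibration is good to about 2 mm. A picture is of the moment at which its call begins: read the wrist's pose just before it. camera_params takes no time and is no camera call; for the wrist camera it gives the pose at the moment of the call.
- r.close_job(): hands the job in; it is judged then, once.
Trained networks look in the newest picture that a camera, given by its name, has taken for a name from the list of things; names that differ only in an ending like _2 or _b are one class to them, and where a whole thing is asked for, a point or a joint stands for the part that bears it (a point fixed in the world has none). Each returns a list of dicts, best first, with "score" (0 to 1); they miss things now and then, are a little off and sometimes report something else, mostly with a low value. They report only what shows in the picture. A call takes as long as a camera call. They do not tell look-alikes from the thing itself.
- r.cut_out(camera, thing): "region" (400x640 bool, what is visible of it).
- r.place_of(camera, thing): "at" ([x, y, z] in m, in world coordinates, good to about 4 mm: a listed point, or the origin of a listed thing).
The state is a dict: "t": time; "joint_positions": joint angles; "dq": joint speeds; "joint_torque": joint torques, N m; "tcp_pos": TCP position; "tool_rot": TCP orientation; "contact_force": force on the tool from outside, world axes, zero at the start; "moment": the same for the moment, N m; "grip_width": finger opening in m; "grasp_force": force on a finger pad.
Only numpy, scipy, OpenCV 4.12 (cv2) and the standard library are available. Lean on these libraries where they do the work, as an engineer would, in place of code of your own. Each camera call takes 0.05 s, during which the arm holds its last target. There are 200 camera calls.

## Working session

There is one attempt and no reset: what is moved stays moved. The work goes in short steps, Python scripts to look and compute and a tool call to move; the robot and the scene stay as the last step left them, time stands still between calls to the robot, and variables do not carry over. Pictures are saved under pics/ and viewed, at most 10 in all, crops included, and the job is handed in when it is done.

Besides the shell and the picture viewer there is one more tool, called after ">>>" as name([rows], argument=value, ...), one row to a line, values as JSON. jog_arm: Moves the arm, as the interface text tells. Its arguments: {"type":"object","properties":{"rows":{"type":"array","items":{"type":"array","items":{"type":"number"}}}},"required":["rows"]}

```bash
mkdir -p pics; ls
cat > h.py <<'E'
import numpy as np,cv2
from rig import r
def save(cam,fn):
    p,d=r.camera(cam); cv2.imwrite(fn,p[:,:,::-1]); np.save(f'{cam}.npy',d); return p,d
def cam(c):
    P=r.camera_params(c);K=np.array([[P['fx'],0,P['cx']],[0,P['fy'],P['cy']],[0,0,1.]]);R=cv2.Rodrigues(np.array(P['rvec'],float))[0]
    return K,np.array(P['distortion'],float),R,np.array(P['tvec'],float)
def world(c,uv,d):
    K,D,R,t=cam(c);uv=np.array(uv,float).reshape(-1,2)
    n=cv2.undistortPoints(uv.reshape(-1,1,2),K,D).reshape(-1,2)
    z=d[uv[:,1].astype(int),uv[:,0].astype(int)]
    return (np.c_[n*z[:,None],z]-t)@R
E
python3 - <<'E'
from h import *
s=r.get_state();print({k:np.round(v,3) for k,v in s.items()}, r.nose_length)
a,_=save('top','pics/top.png');
for n in ['case','flap_hinge','flap_crease','tongue_tip','lip_edge','lining']:
    print(n,[(np.round(o['at'],3),round(o['score'],2)) for o in r.place_of('top',n)])
b,_=save('scene','pics/scene.png')
for n in ['case','flap_hinge','flap_crease','tongue_tip','lip_edge','lining']:
    print(n,[(np.round(o['at'],3),round(o['score'],2)) for o in r.place_of('scene',n)])
cv2.imwrite('pics/both.png',cv2.resize(np.vstack([a,b])[:,:,::-1],(480,600)))
E
```

```text
pics
{'t': np.float64(0.0), 'joint_positions': array([-1.244,  0.384,  0.044,  1.6  , -0.018,  1.161, -0.05 ]), 'dq': array([-0.001,  0.001, -0.001, -0.001, -0.   , -0.001,  0.   ]), 'joint_torque': array([-0.0000e+00, -4.3346e+01,  1.0250e+00, -2.4952e+01,  1.1000e-02,
        1.1000e-02,  0.0000e+00]), 'tcp_pos': array([0.268, 0.591, 0.247]), 'tool_rot': array([-3.139,  0.   ,  2.717]), 'contact_force': array([-0.017, -0.002,  0.692]), 'moment': array([0.019, 0.008, 0.006]), 'grasp_force': np.float64(0.0), 'grip_width': np.float64(0.086)} 0.017
case [(array([0.392, 0.232, 0.001]), 0.85), (array([ 0.572,  0.001, -0.003]), 0.59)]
flap_hinge [(array([0.406, 0.301, 0.044]), 0.69), (array([0.515, 0.015, 0.046]), 0.67)]
flap_crease [(array([0.475, 0.026, 0.119]), 0.84), (array([0.39 , 0.215, 0.045]), 0.57)]
tongue_tip [(array([0.505, 0.015, 0.138]), 0.68), (array([0.386, 0.174, 0.048]), 0.52)]
lip_edge [(array([ 0.619, -0.006,  0.054]), 0.97), (array([0.386, 0.185, 0.052]), 0.77)]
lining [(array([0.49 , 0.019, 0.079]), 0.56), (array([ 0.545, -0.172, -0.004]), 0.22)]
case [(array([0.575, 0.001, 0.001]), 0.93), (array([0.394, 0.232, 0.004]), 0.85)]
flap_hinge [(array([0.509, 0.018, 0.043]), 0.83), (array([ 0.721, -0.01 ,  0.002]), 0.58), (array([0.406, 0.295, 0.041]), 0.57)]
flap_crease [(array([0.393, 0.216, 0.044]), 0.98), (array([0.475, 0.023, 0.118]), 0.68), (array([ 0.584,  0.175, -0.001]), 0.2)]
tongue_tip [(array([0.382, 0.175, 0.038]), 0.77), (array([0.503, 0.016, 0.141]), 0.46)]
lip_edge [(array([ 0.62 , -0.009,  0.052]), 0.79), (array([0.384, 0.18 , 0.052]), 0.66), (array([ 0.462, -0.558, -0.   ]), 0.45)]
lining [(array([ 0.462, -0.559,  0.002]), 0.75), (array([0.49 , 0.019, 0.082]), 0.56), (array([ 0.309, -0.454, -0.003]), 0.27)]
```

View pics/both.png

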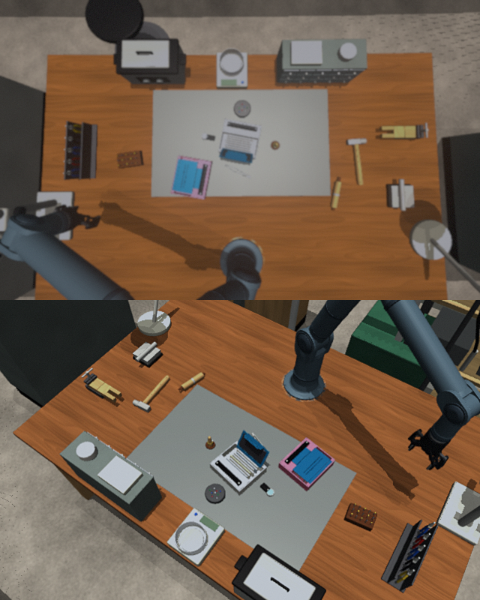

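View pics/scene.png

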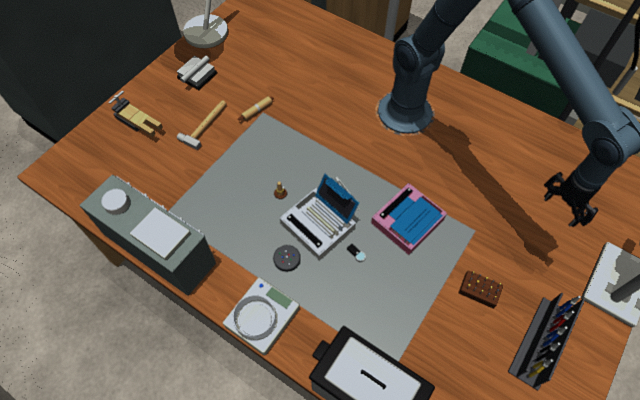

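The standing-flap grey case is at scene (320,220) and top-stack (238,145). The look-alike, at scene (410,217) and top-stack (190,177), is pink with its flap closed. I choose the grey one and check it in a close crop.

Run:
```python
from h import *
p=cv2.imread('pics/top.png');d=np.load('top.npy')
q=cv2.imread('pics/scene.png')
cv2.imwrite('pics/crop.png',np.hstack([cv2.resize(p[135:245,260:390],(390,330),interpolation=2),cv2.resize(q[165:275,265:395],(390,330),interpolation=2)]))
# rim/deck yaw from point cloud
vv,uu=np.mgrid[135:245,260:390];uv=np.c_[uu.ravel(),vv.ravel()]
W=world('top',uv,d)
m=(W[:,2]>.036)&(W[:,2]<.060)&(np.hypot(W[:,0]-.573,W[:,1])<.13)&(W[:,0]>.48)
b=cv2.minAreaRect((W[m][:,:2]*1000).astype(np.float32));print(m.sum(),b)
m=(W[:,2]>.07)&(np.hypot(W[:,0]-.5,W[:,1]-.02)<.13)
print(m.sum(),W[m].min(0),W[m].max(0),cv2.minAreaRect((W[m][:,:2]*1000).astype(np.float32)))
for n in ['tweezers','ring_cone']: print(n,[(np.round(o['at'],3),round(o['score'],2)) for o in r.place_of('scene',n)])
```

```text
1119 ((574.4373779296875, 4.674263000488281), (179.6289825439453, 160.33570861816406), 78.65106201171875)
495 [ 0.45021214 -0.04977657  0.07038397] [0.515349   0.09804188 1.31810366] ((480.8691711425781, 23.711669921875), (149.04136657714844, 49.51211166381836), 77.94944763183594)
tweezers [(array([ 0.422,  0.019, -0.   ]), 0.48)]
ring_cone [(array([ 0.541, -0.171,  0.005]), 0.56)]
```

View pics/crop.png

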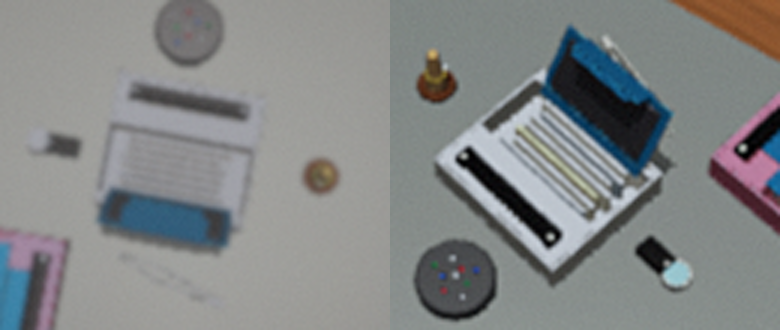

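The crop shows the grey case with its blue flap standing and leaning back toward the robot (left panel, flap at about (165,220)). The tweezers lie behind it at (170,280) and the black lip is at (190,100). From the rim fit, the centre is (0.574, 0.004) and the yaw is −0.198. The 160×180 fitted size matches, so I move behind the flap with the gripper shut.

>>> jog_arm([
  [0, 0, 0, 0, 0, -0.113, 0],
  [0, 0, 0, 0, 0, -0.113, 0],
  [-0.0195, -0.0368, 0, 0, 0, 0, 0],
  [-0.0195, -0.0368, 0, 0, 0, 0, 0],
  [-0.0195, -0.0368, 0, 0, 0, 0, 0],
  [-0.0195, -0.0368, 0, 0, 0, 0, 0],
  [-0.0195, -0.0368, 0, 0, 0, 0, 0],
  [-0.0195, -0.0368, 0, 0, 0, 0, 0],
  [-0.0195, -0.0368, 0, 0, 0, 0, 0],
  [-0.0195, -0.0368, 0, 0, 0, 0, 0],
  [-0.0195, -0.0368, 0, 0, 0, 0, 0],
  [-0.0195, -0.0368, 0, 0, 0, 0, 0],
  [-0.0195, -0.0368, 0, 0, 0, 0, 0],
  [-0.0195, -0.0368, 0, 0, 0, 0, 0],
  [-0.0195, -0.0368, 0, 0, 0, 0, 0],
  [-0.0195, -0.0368, 0, 0, 0, 0, 0],
  [0, 0, 0, 0, 0, 0, 0],
  [0, 0, 0, 0, 0, 0, 0],
])

```text
t: 2.3
tcp_pos: [0.4344, 0.0305, 0.2487]
tool_rot: [3.141, 0.001, 2.936]
contact_force: [1.0, 1.3, -0.1]
grip_width: -0.0005
grasp_force: 0.0
```

```bash
cat > chk.py <<'E'
from h import *
from scipy.spatial.transform import Rotation as Ro
def st(C=(.574,.0037),yaw=-.198):
    s=r.get_state();p=s['tcp_pos'];R=Ro.from_euler('xyz',s['tool_rot']).as_matrix()
    tip=p+R[:,2]*r.nose_length;c,n=np.cos(yaw),np.sin(yaw)
    v=tip[:2]-C;print('t',round(s['t'],2),'tip local mm',np.round([1e3*(v[0]*c+v[1]*n),1e3*(-v[0]*n+v[1]*c),1e3*tip[2]],1),'rot',np.round(s['tool_rot'],3),'F',np.round(s['contact_force'],1),'nose',r.nose_length,'w',round(float(s['grip_width']),4))
def pl(cams,names,C=(.574,.0037),yaw=-.198):
    for cm in cams:
        r.camera(cm)
        for n in names:
            for o in r.place_of(cm,n):
                v=np.array(o['at'])-[*C,0];c,k=np.cos(yaw),np.sin(yaw)
                if np.hypot(v[0],v[1])<.15: print(cm,n,np.round([1e3*(v[0]*c+v[1]*k),1e3*(-v[0]*k+v[1]*c),1e3*v[2]],1),round(o['score'],2))
E
python3 - <<'E'
from chk import *
st();pl(['scene','wrist'],['flap_hinge','flap_crease','tongue_tip','lip_edge','case'])
E
```

```text
t 2.3 tip local mm [-142.2   -1.2  231.7] rot [3.141e+00 1.000e-03 2.936e+00] F [ 1.   1.3 -0.1] nose 0.017 w -0.0005
scene flap_hinge [-62.1  -2.4  46.2] 0.8
scene flap_crease [-100.8    1.3  119.3] 0.87
scene flap_crease [-84.3  -0.9  82.6] 0.3
scene tongue_tip [-74.1  -2.9 138.6] 0.64
scene lip_edge [47.1 -3.3 48.8] 0.82
scene case [-0.2 -0.5  1.5] 0.84
wrist flap_hinge [-68.5  -3.4  42.1] 0.95
wrist lip_edge [53.   2.8 52.4] 0.97
```

>>> jog_arm([
  [0, 0, 0.034, 0, 0, 0, 0],
  [0, 0, 0.034, 0, 0, 0, 0],
  [0, 0, 0.034, 0, 0, 0, 0],
  [0, 0, 0.034, 0, 0, 0, 0],
  [0, 0, 0, 0, 0, 0, 0],
  [-0.014, 0, 0, 0, 0, 0, 0],
  [-0.014, 0, 0, 0, 0, 0, 0],
  [-0.008, 0, 0, 0, 0, 0, 0],
  [-0.008, 0, 0, 0, 0, 0, 0],
  [-0.008, 0, 0, 0, 0, 0, 0],
  [-0.008, 0, 0, 0, 0, 0, 0],
  [-0.006, 0, 0, 0, 0, 0, 0],
  [0, 0, 0, 0, 0, 0, 0],
])

```text
t: 3.98
tcp_pos: [0.5001, 0.02, 0.1128]
tool_rot: [3.141, 0.002, 2.942]
contact_force: [1.1, 0.3, -0.2]
grip_width: -0.0003
grasp_force: 0.0
```

Run:
```python
from chk import *
st();pl(['scene','top'],['flap_hinge','flap_crease','tongue_tip','lip_edge','case'])
```

```text
t 3.98 tip local mm [-75.7   1.5  95.8] rot [3.141e+00 2.000e-03 2.942e+00] F [ 1.1  0.3 -0.2] nose 0.017 w -0.0003
scene flap_hinge [-64.9  -2.8  45.1] 0.63
scene flap_crease [-58.   -0.4 128.1] 0.75
scene tongue_tip [-21.6  -1.4 129.1] 0.93
scene lip_edge [47.1 -2.  49.9] 0.59
scene lip_edge [-63.9  -2.9  43.3] 0.49
scene case [-2.  -2.7  1.1] 0.74
top lip_edge [44.5 -2.  51. ] 0.9
top case [-2.5 -0.4 -2.6] 0.64
```

>>> jog_arm([
  [-0.008, 0, -0.002, 0, 0, 0, 0],
  [-0.007, 0, -0.002, 0, 0, 0, 0],
  [-0.007, 0, -0.002, 0, 0, 0, 0],
  [-0.008, 0, 0, 0, 0, 0, 0],
  [-0.008, 0, 0.001, 0, 0, 0, 0],
  [-0.007, 0, 0.001, 0, 0, 0, 0],
  [-0.007, 0, 0.004, 0, 0, 0, 0],
  [-0.006, 0, 0.004, 0, 0, 0, 0],
  [-0.006, 0, 0.004, 0, 0, 0, 0],
  [-0.003, 0, 0.004, 0, 0, 0, 0],
  [-0.003, 0, 0.005, 0, 0, 0, 0],
  [-0.002, 0, 0.004, 0, 0, 0, 0],
  [0, 0, 0, 0, 0, 0, 0],
])

```text
t: 5.67
tcp_pos: [0.5694, 0.0059, 0.091]
tool_rot: [-3.141, -0.0, 2.943]
contact_force: [-0.5, -0.1, 1.2]
grip_width: -0.0003
grasp_force: 0.6
```

Run:
```python
from chk import *
st();pl(['scene'],['flap_hinge','flap_crease','tongue_tip','lip_edge','case'])
p,d=save('scene','pics/s2.png')
cv2.imwrite('pics/s2c.png',cv2.resize(p[165:275,265:395,::-1],(650,550),interpolation=2))
```

```text
t 5.67 tip local mm [-4.9  1.2 74. ] rot [-3.141 -0.     2.943] F [-0.5 -0.1  1.2] nose 0.017 w -0.0003
scene flap_hinge [-65.9  -4.5  44.7] 0.93
scene flap_crease [20.  -0.5 78.4] 0.84
scene tongue_tip [33.1 -1.5 40.3] 0.88
scene lip_edge [46.1 -2.7 50.1] 0.72
scene case [-1.  -2.6  1.8] 0.57
```

View pics/s2c.png

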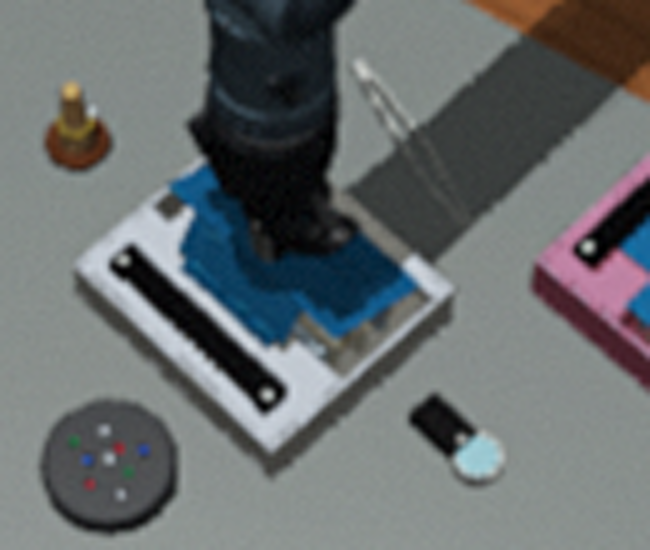

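The picture shows the flap folded over, with the tongue's tip on the deck just before the lip, around (230,330). The finger is on the outer side at about (300,240). Next I press down near the crease.

>>> jog_arm([
  [-0.002, 0, 0.004, 0, 0, 0, 0],
  [-0.002, 0, 0.004, 0, 0, 0, 0],
  [-0.002, 0, 0.004, 0, 0, 0, 0],
  [-0.002, 0, 0.004, 0, 0, 0, 0],
  [-0.001, 0, 0.004, 0, 0, 0, 0],
  [0, 0, 0.004, 0, 0, 0, 0],
  [0, 0, 0.003, 0, 0, 0, 0],
  [0, 0, 0, 0, 0, 0, 0],
])

```text
t: 6.68
tcp_pos: [0.5783, 0.0042, 0.0636]
tool_rot: [-3.141, 0.001, 2.943]
contact_force: [-0.0, -0.1, 0.3]
grip_width: -0.0001
grasp_force: 0.2
```

Run:
```python
from chk import *
st();pl(['scene'],['flap_hinge','flap_crease','tongue_tip','lip_edge','case'])
```

```text
t 6.68 tip local mm [ 4.2  1.3 46.6] rot [-3.141e+00  1.000e-03  2.943e+00] F [-0.  -0.1  0.3] nose 0.017 w -0.0001
scene flap_hinge [-61.5  -3.7  42. ] 0.64
scene flap_crease [25.3 -2.7 46.4] 0.61
scene tongue_tip [60.  -0.7 43.2] 0.55
scene lip_edge [50.9 -3.6 50.5] 0.61
scene case [ 1.  -1.5  1.2] 0.58
scene case [60.3 -1.8 41.5] 0.34
```

>>> jog_arm([
  [0, 0, 0.001, 0, 0, 0, 0],
  [0, 0, 0.001, 0, 0, 0, 0],
  [0, 0, 0.001, 0, 0, 0, 0],
  [0, 0, 0, 0, 0, 0, 0],
])

```text
t: 7.32
tcp_pos: [0.5788, 0.004, 0.0621]
tool_rot: [3.141, 0.002, 2.943]
contact_force: [-1.8, -0.8, 4.4]
grip_width: -0.0001
grasp_force: 2.3
```

Run:
```python
from chk import *
st();pl(['scene'],['flap_hinge','flap_crease','tongue_tip','lip_edge','case'])
```

```text
t 7.32 tip local mm [ 4.7  1.2 45.1] rot [3.141e+00 2.000e-03 2.943e+00] F [-1.8 -0.8  4.4] nose 0.017 w -0.0001
scene flap_hinge [-63.3  -2.4  42.6] 0.6
scene tongue_tip [60.7 -1.2 45. ] 0.52
scene lip_edge [47.2 -3.3 50.2] 0.91
scene case [-0.9  0.   3.3] 0.68
```

>>> jog_arm([
  [0, 0, 0.001, 0, 0, 0, 0],
  [0, 0, 0.001, 0, 0, 0, 0],
  [0, 0, 0, 0, 0, 0, 0],
  [0, 0, 0, 0, 0, 0, 0],
])

```text
t: 7.95
tcp_pos: [0.5788, 0.004, 0.0618]
tool_rot: [3.14, 0.001, 2.942]
contact_force: [-2.9, -0.1, 16.5]
grip_width: 0.0001
grasp_force: 7.8
```

Firm stop reached: 16 N with only 0.3 mm of travel. I back off straight up.

>>> jog_arm([
  [0, 0, -0.003, 0, 0, 0, 0],
  [0, 0, -0.004, 0, 0, 0, 0],
  [0, 0, -0.006, 0, 0, 0, 0],
  [0, 0, -0.01, 0, 0, 0, 0],
  [0, 0, -0.03, 0, 0, 0, 0],
  [0, 0, -0.04, 0, 0, 0, 0],
  [0.03, 0, -0.02, 0, 0, 0, 0],
  [0.04, 0, 0, 0, 0, 0, 0],
  [0.04, 0, 0, 0, 0, 0, 0],
  [0, 0, 0, 0, 0, 0, 0],
  [0, 0, 0, 0, 0, 0, 0],
])

```text
t: 8.87
tcp_pos: [0.4657, 0.0264, 0.1712]
tool_rot: [3.141, -0.005, 2.944]
contact_force: [1.1, -0.3, 0.2]
grip_width: -0.0
grasp_force: 0.0
```

Run:
```python
from chk import *
st();pl(['scene','wrist'],['flap_hinge','flap_crease','tongue_tip','lip_edge','case'])
p,d=save('scene','pics/s3.png')
w,_=save('wrist','pics/w3.png')
cv2.imwrite('pics/s3c.png',np.hstack([cv2.resize(p[165:275,265:395,::-1],(390,330),interpolation=2),cv2.resize(w[:,:,::-1],(400,330))]))
```

```text
t 8.87 tip local mm [-110.7    1.   154.2] rot [ 3.141 -0.005  2.944] F [ 1.1 -0.3  0.2] nose 0.017 w -0.0
scene flap_hinge [-64.8  -3.4  44.2] 0.89
scene flap_crease [22.9 -2.2 46.5] 0.93
scene tongue_tip [58.4 -1.7 47.1] 0.58
scene tongue_tip [145.9  15.4   0.5] 0.34
scene lip_edge [45.3 -2.3 50.9] 0.62
scene case [ 3.3 -1.   0.5] 0.69
wrist flap_hinge [-68.4  -4.   44.4] 0.84
wrist flap_crease [19.5 -0.7 42. ] 0.72
wrist flap_crease [52.4  0.5 52.4] 0.61
wrist lip_edge [51.2  1.5 54.2] 0.88
```

View pics/s3c.png

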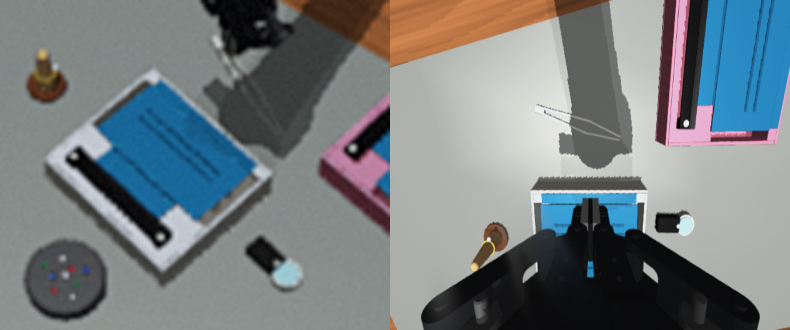

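The flap lies flat with its tongue beneath the lip (left panel, about (115,200)). The case hasn't moved, and the neighbouring things are undisturbed. The finger is clear, so I hand it in.

```bash
python3 -c "
from rig import r
print(r.close_job())"
```

```text
the job is handed in; nothing more can be done
None
```

The flap is folded shut, and the camera shows it lying flat with its tongue beneath the black lip after release; the case stayed in place to within about 3 mm, nothing else was disturbed, and I handed the job in at about 9 s.

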